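# Shut the dust hood and hold its purge slide at the marker

## Robot

A 6-joint arm with a two-finger parallel gripper is mounted at the origin on the work surface. World frame = base frame: x ahead of the robot, y to its left, z up, the work surface at z = 0. Lengths are in m, angles in rad, forces in N, time in s.
With the tool pointing down it reaches from about 0.375 to 0.825 m from the base axis. Payload 5.5 kg.
Tool frame: the origin (TCP) lies where the fingers leave the gripper's body, on its centre line; the fingertips stand 73 mm ahead of it and the grasp point (between the pads) lies 54 mm ahead of it; z points along the fingers, y is the line along which they close (so a half turn about z gives the same grasp; the last joint's range is limited). The gripper opens to 85 mm and grips with 20 to 120 N. Pads are 22 mm wide; open, the fingers measure 114 mm over their backs; the gripper's body (76 mm by 85 mm) begins 54 mm behind the grasp point. The pads swing forward as they close: fully open they stand 13 mm farther back than shut.
Start: joints at [-1.262, 0.314, -0.047, 1.21, 0, 1.571], TCP at [0.182, -0.572, 0.304] pointing down, gripper open.
Joint ranges: [-2.67, 2.67], [-0.69, 1.73], [-1.03, 1.25], [-2.08, 2.16], [-1.42, 1.45], [-3.14, 3.14]. Speed limits (rad/s): [2.39, 2.39, 3.01, 3.14, 3.14, 3.14].

## Interface

Orientations are given as a unit quaternion [x, y, z, w].
In Python, from rig import bot gives the robot as it stands.
- The arm moves only by the shell command python3 -m inch 'ROWS' [FORCE]. ROWS is JSON, a list of rows, each a list of 7 numbers: the shift along the tool's x, y, z in cm, then the turn, a rotation vector about the tool's x, y, z in rad, then the finger opening in cm, from 0 to 8.54. A call has 1 to 8 rows; each row is the pose to reach, as a shift and turn from the pose commanded when the call began, along the tool's axes at that moment; what a row does not reach only later rows make up. A row lasts 1/12 s, in which the tool goes at most 41.7 mm and 7.16 degrees, less where a joint would pass 70% of its speed; a pose out of reach is approached as far as the arm can. A call with a gripper value outside its range is refused whole. The fingers move at their own pace and stop on an object; FORCE is the grip in N (left out, the last holds). Time passes only in rows, so rows that repeat a pose let the fingers close. It gives the time, the measured TCP pose, the force and the opening at its end, in the units of the state.
- bot.get_obs(): the state, without advancing time (a new reading comes with each control period).
- bot.get_image(name): name is "side" or "top" or "wrist"; returns a dict with "img" (480x640x3 uint8, blue, green, red), "z_map" (480x640 float32, m along the optical axis (not along the pixel's ray), 0 where there is no reading), "vfov" (degrees; the focal length in pixels is half the picture's height over the tangent of half this angle, whatever the lens; pixels are square), "cx", "cy" (the principal point, pixels), "R" (3x3) and "t" (3): a world point X has camera coordinates R X + t. Camera axes: x right, y down, z forward; pixel columns grow to the right and rows downward; lengths in m; the calibration is good to about 2 mm. The wrist camera is an equidistant fisheye: a pixel r from the principal point sees the ray r / f radians off the axis. A picture is of the moment at which its call begins.
- bot.sign_off(): hands the job in, once; it reports no verdict.
The state is a dict: "clock": time; "qpos": joint angles; "qd": joint speeds; "joint_efforts": joint torques, N m; "position": TCP position; "tool_rot": TCP orientation; "contact_force": force on the tool from outside, world axes, zero at the start; "moment": the same for the moment, N m; "finger_gap": finger opening in m.
Only numpy, scipy, OpenCV 4.12 (cv2) and the standard library are available. Lean on these libraries where they do the work, as an engineer would, in place of code of your own. Each camera call takes 0.05 s, during which the arm holds its last target. There are 200 camera calls.

## Task

Purge the clear dust hood on the turning bench: lower its front sash by the black handle, without slamming it, until it is fully shut on the sill, then pull the yellow-handled extraction slide beside the hood out until its pointer is level with the red marker on the rail, and keep it there. The slide springs shut when let go, so finish while still holding it at the marker; leave everything else on the bench and in the hood undisturbed.

Things in the scene. Friction and masses are not known exactly. Their poses are not given: they have to be found in the camera images.
- hood: Fixed clear dust hood on a cream base, 300 deep (its x) x 400 wide (its y) x 400 high. Origin under the base's centre, on the bench; its -x axis points out of its front towards the robot. Sash uprights 172 ahead of the origin, 440 high. Beside it, on its -y side, an 80 mm duct runs down into the bench (centre at x 30, y -300 of the hood), its elbow's top 215 above the bench.
- sash (a joint): How far the clear front sash is raised above the sill, m: 0 = fully shut, up to 0.16. It is counterbalanced: it stays where it is left and takes about 4 N to move either way.
- sash_handle (a point): Centre of the sash's black handle bar: 170 long (hood's y), 18 deep (hood's x), 14 high; its centre stands 46 ahead of the sash's bottom rail, on two arms 140 apart. It goes straight up and down with the sash and is 85 above the bench when shut. The bar can be pressed down from above or gripped.
- damper (a joint): How far the extraction slide is pulled out, m: 0 = shut (where its spring keeps it), end stop at 0.10. It moves level along the hood's own -x axis. The return spring takes about 6 N to start and 14 N at the end stop.
- pull_handle (a point): Grasp point of the slide's upright yellow grip, 128 above the bench: a slab 80 wide (hood's y), 14 thick (hood's x, the way it is pulled) and 45 tall, its top 19 above this point. 25 below the point is the slide's steel blade with a 168 wide crossbar. Shut, it stands 90 ahead of the aluminium gate body and 105 ahead of the duct.
- pointer (a point): Tip of the small black pointer on the slide, above the white scale rail on the -y side of the slide; moves with the slide.
- mark (a point): Point of the red marker clip beside which the pointer must come: level with it along the hood's x. The clip, 8 thick and 28 wide, with a red flag standing 31 above the white rail's middle, is fixed on the rail's outer edge for this run, 45 to 85 from where the pointer stands when shut; its axes are parallel to the hood's.
- bowl_mid (a point): Centre of the sanded cherry bowl, 148 across and 62 high, inside the hood. Leave alone.
- block_mid (a point): Centre of the cork sanding block, 60 x 95 x 32, inside the hood. Leave alone.
- vase_mid (a point): Centre of the dark turned vase, 92 across and 100 high, on the bench. Leave alone.
- jar_mid (a point): Centre of the orange wax jar, 72 across and 75 high, on the bench. Leave alone.
- chuck_mid (a point): Centre of the steel scroll chuck lying on the bench, 92 across and 60 high. Leave alone.
- gouge_mid (a point): Middle of the turning gouge lying on the bench, about 410 long along its x and 31 thick. Leave alone.

How it is judged:
On the way, in this order (a step that is already met when the one before it is completed fails the run):
1. the sash is fully shut on the sill (value of joint sash below 0.006 m), for 0.2 s.
2. the slide is pulled out with its pointer level with the red marker (x of pointer in the frame of mark between -0.007 and 0.007 m and value of joint sash below 0.006 m), for 0.3 s.
At the end, for the whole second after the job is handed in: The sash is still shut (within 6 mm of the sill), the slide's pointer is within 7 mm of the red marker along the rail and at rest (under 10 mm/s), and the fingers are still holding the slide against its spring (more than 5 N) (all of step 2 and velocity of joint damper between -0.01 and 0.01 m/s and contact force between the fingers and damper above 5 N); the arm keeps its last pose, push and grip.
It fails at once if a thing in the hood (bowl, sanding block) is moved more than 20 mm (distance of any of bowl_mid, block_mid from where it was at the start of the episode above 0.02 m).
It fails at once if a thing on the bench (vase, jar, chuck, gouge) is moved more than 20 mm (distance of any of vase_mid, jar_mid, chuck_mid, gouge_mid from where it was at the start of the episode above 0.02 m).
It fails at once if the sash is slammed (faster than 0.5 m/s downward) (velocity of joint sash below -0.5 m/s).
It also fails if it takes over 43 s, if anything falls off the work surface, if the arm or the gripper's body presses on something with over 40 N, if the wrist force passes 120 N, or if a joint passes its speed limit or range.

## Working session

There is one attempt and no reset: what is moved stays moved. The work goes in short steps, Python scripts to look and compute and a shell command to move; the robot and the scene stay as the last step left them, time stands still between calls to the robot, and variables do not carry over. Pictures are saved under pics/ and viewed, on a budget of 10 in all, crops included, one or two more only if the job needs it, and the job is handed in when it is done.

```bash
ls; mkdir -p pics; python3 - <<'E'
from rig import bot
import cv2,numpy as np,pickle
o=bot.get_obs();print({k:np.round(v,3).tolist() for k,v in o.items()})
d={}
for n in("side","top"):
    c=bot.get_image(n);d[n]=c;cv2.imwrite(f"pics/{n}0.png",c["img"]);print(n,c["vfov"],c["cx"],c["cy"],np.round(c["R"],3).tolist(),np.round(c["t"],3))
pickle.dump(d,open("im0.pkl","wb"))
E
```

```text
pics
{'clock': 0.0, 'qpos': [-1.262, 0.314, -0.048, 1.21, 0.0, 1.571], 'qd': [0.001, 0.0, 0.001, -0.001, -0.001, -0.001], 'joint_efforts': [-0.001, -53.96, 33.974, 0.019, 0.0, -0.0], 'position': [0.182, -0.571, 0.303], 'tool_rot': [0.988, 0.154, -0.0, -0.001], 'contact_force': [-0.089, 0.567, 0.437], 'moment': [-0.031, 0.037, -0.026], 'finger_gap': 0.085}
side 57.442242179154675 308.5967752445465 246.8133677581722 [[0.563, -0.827, -0.006], [-0.774, -0.525, -0.354], [0.289, 0.204, -0.935]] [-0.286  0.481  0.909]
top 57.72320953907619 324.1399343884852 235.46352552004242 [[0.013, -1.0, -0.013], [-0.98, -0.01, -0.198], [0.198, 0.015, -0.98]] [0.01  0.557 1.123]
```

View pics/side0.png

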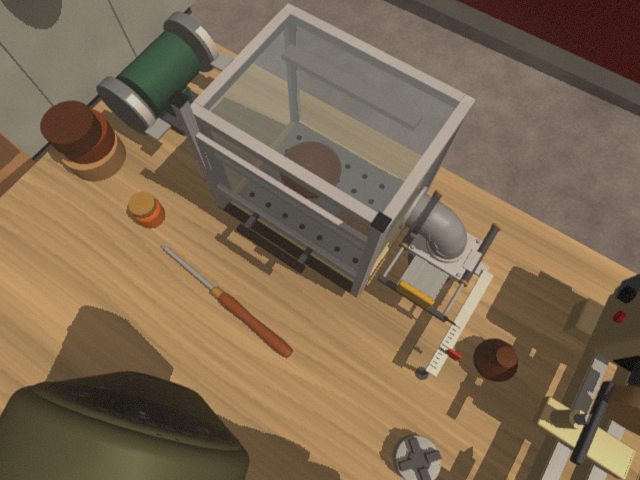

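View pics/top0.png

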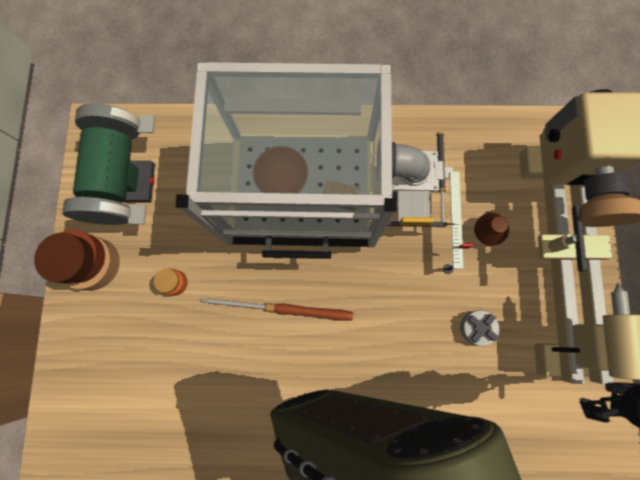

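The views show the black bar at about (245–308, 220–262) in side and (262–331, 255) in top. The yellow grip is at (416,292) and (418,220), and the red flag at (453,354) and (465,245). Next I'll localise them.

```bash
cat > h.py <<'E'
import numpy as np,cv2
def ray(c,u,v):
    f=240/np.tan(np.radians(c["vfov"]/2));R=np.array(c["R"]);t=np.array(c["t"])
    d=R.T@np.array([(u-c["cx"])/f,(v-c["cy"])/f,1]);return -R.T@t,d
def dep(c,u,v):
    o,d=ray(c,u,v);return o+d*c["z_map"][int(v),int(u)]
def plane(c,u,v,z):
    o,d=ray(c,u,v);return o+d*(z-o[2])/d[2]
def tri(c1,p1,c2,p2):
    a,d=ray(c1,*p1);b,e=ray(c2,*p2)
    s=np.linalg.lstsq(np.c_[d,-e],b-a,rcond=None)[0]
    return (a+s[0]*d+b+s[1]*e)/2,np.linalg.norm(a+s[0]*d-b-s[1]*e)
def cloud(c,m):
    v,u=np.nonzero(m);return np.array([dep(c,*p) for p in zip(u,v)])
def mask(c,lo,hi,box):
    h=cv2.cvtColor(c["img"],cv2.COLOR_BGR2HSV);m=cv2.inRange(h,lo,hi);k=np.zeros_like(m);x0,y0,x1,y1=box;k[y0:y1,x0:x1]=m[y0:y1,x0:x1];return k
E
python3 - <<'E'
import pickle;from h import *
d=pickle.load(open("im0.pkl","rb"));T,S=d["top"],d["side"]
np.set_printoptions(precision=3,suppress=True)
for n,c,by,br,bh in(("top",T,(395,205,440,235),(450,235,480,255),(255,235,340,262)),("side",S,(390,270,445,315),(435,335,470,370),(235,205,320,275))):
    for nm,lo,hi,b in(("yel",(18,150,120),(32,255,255),by),("red",(0,170,100),(6,255,255),br),("blk",(0,0,0),(180,255,55),bh)):
        m=mask(c,lo,hi,b);p=cloud(c,m);v,u=np.nonzero(m)
        print(n,nm,len(p),"px",u.min(),u.max(),v.min(),v.max(),u.mean().round(1),v.mean().round(1));
        if len(p):
            print(np.percentile(p,[3,25,50,75,97],axis=0).T)
            if nm=="blk": print(cv2.minAreaRect(np.c_[u,v].astype(np.float32)))
    # hood top frame points
for n,c,pts in(("top",T,[(201,68),(387,70),(195,198),(388,203),(182,202),(390,204)]),("side",S,[(291,12),(468,100),(200,106),(378,222)])):
    for q in pts:print(n,q,dep(c,*q))
# side/top tri of bar ends
print(tri(T,(262,254.5),S,(246,221)),tri(T,(331,256),S,(307,262)))
E
python3 - <<'E'
import cv2,numpy as np
a=cv2.imread("pics/side0.png")[190:390,180:520];b=cv2.imread("pics/top0.png")[170:280,240:520]
a=cv2.resize(a,(510,300),interpolation=cv2.INTER_CUBIC);b=cv2.resize(b,(764,300),interpolation=cv2.INTER_CUBIC)
o=np.zeros((600,764,3),np.uint8);o[:300,:510]=a;o[300:]=b;cv2.imwrite("pics/crop.png",o)
E
```

```text
top yel 139 px 402 433 218 222 418.4 219.8
[[ 0.576  0.578  0.581  0.583  0.586]
 [-0.254 -0.239 -0.222 -0.2   -0.182]
 [ 0.142  0.145  0.146  0.148  0.15 ]]
top red 30 px 462 472 244 246 466.9 245.0
[[ 0.52   0.521  0.522  0.524  0.525]
 [-0.357 -0.351 -0.345 -0.339 -0.334]
 [ 0.117  0.121  0.125  0.127  0.129]]
top blk 1128 px 255 339 236 257 297.0 246.1
[[ 0.481  0.49   0.53   0.54   0.549]
 [-0.013  0.036  0.084  0.132  0.192]
 [ 0.06   0.063  0.067  0.167  0.17 ]]
((296.8941650390625, 246.9267120361328), (84.12944793701172, 20.925233840942383), 1.023030161857605)
side yel 222 px 400 434 281 305 416.8 292.6
[[ 0.576  0.578  0.581  0.584  0.587]
 [-0.255 -0.238 -0.219 -0.199 -0.181]
 [ 0.143  0.146  0.148  0.149  0.151]]
side red 46 px 449 461 350 359 455.3 353.7
[[ 0.52   0.521  0.522  0.524  0.526]
 [-0.356 -0.352 -0.346 -0.339 -0.332]
 [ 0.103  0.125  0.127  0.129  0.13 ]]
side blk 1500 px 235 319 205 272 275.9 242.6
[[ 0.48   0.488  0.531  0.54   0.55 ]
 [-0.002  0.043  0.09   0.14   0.224]
 [ 0.062  0.065  0.068  0.169  0.234]]
((280.2307434082031, 234.65382385253906), (105.9477310180664, 41.32516098022461), 33.690067291259766)
top (201, 68) [0.838 0.271 0.4  ]
top (387, 70) [ 0.836 -0.113  0.4  ]
top (195, 198) [0.559 0.263 0.401]
top (388, 203) [ 0.539 -0.104  0.447]
top (182, 202) [0.538 0.272 0.444]
top (390, 204) [ 0.537 -0.108  0.447]
side (291, 12) [0.836 0.261 0.4  ]
side (468, 100) [ 0.839 -0.11   0.401]
side (200, 106) [0.57  0.265 0.402]
side (378, 222) [ 0.534 -0.105  0.446]
(array([0.492, 0.157, 0.187]), np.float64(0.02200965321729831)) (array([ 0.483, -0.006,  0.22 ]), np.float64(0.016203076652132685))
```

View pics/crop.png

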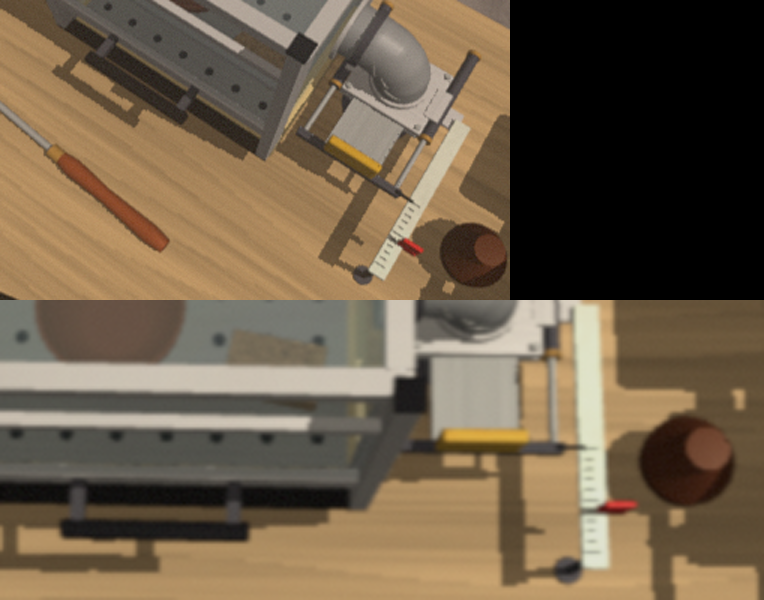

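```bash
python3 - <<'E'
import pickle;from h import *
d=pickle.load(open("im0.pkl","rb"));T,S=d["top"],d["side"]
np.set_printoptions(precision=4,suppress=True)
for n,c,bh,by,br,bp in(("top",T,(255,235,340,262),(395,205,440,235),(450,235,480,255),(445,218,465,230)),("side",S,(235,205,320,275),(390,270,445,315),(435,335,470,370),(435,310,465,335))):
    p=cloud(c,mask(c,(0,0,0),(180,255,55),bh))
    p=p[(p[:,2]>.15)&(p[:,2]<.19)&(p[:,0]<.505)]
    print(n,"bar",len(p),p.min(0),np.median(p,0),p.max(0),"slope",np.polyfit(p[:,1],p[:,0],1))
    p=cloud(c,mask(c,(18,150,120),(32,255,255),by));print("yel",p.min(0),np.median(p,0),p.max(0),np.polyfit(p[:,1],p[:,0],1))
    p=cloud(c,mask(c,(0,170,100),(6,255,255),br));print("red",np.median(p,0),np.polyfit(p[:,1],p[:,0],1))
    m=mask(c,(0,0,0),(180,255,90),bp);p=cloud(c,m);v,u=np.nonzero(m);s=p[:,2]>.07
    for a in sorted(map(list,np.c_[u,v,p.round(3)][s].tolist()))[::2]:print(a)
# hood base white rail edges & top frame yaw
for c in(T,):
    p=np.array([dep(c,u,69) for u in range(205,385,4)]);p=p[np.abs(p[:,2]-.4)<.005];print("yaw top",np.polyfit(p[:,1],p[:,0],1),len(p))
for nm,u,v in(("gouge",345,315),("gouge0",270,308),("chuck",480,328),("vase",493,228),("jar",168,282)):print(nm,dep(T,u,v))
E
```

```text
top bar 457 [0.48   0.0002 0.1616] [0.4881 0.0825 0.1675] [0.4975 0.1661 0.1731] slope [0.0083 0.4876]
yel [ 0.3233 -0.257   0.1405] [ 0.5808 -0.2217  0.1463] [ 0.5869 -0.0015  1.211 ] [-0.4714  0.4763]
red [ 0.5219 -0.3448  0.1251] [-0.0388  0.5089]
[445.0, 223.0, 0.583, -0.297, 0.105]
[445.0, 225.0, 0.579, -0.298, 0.102]
[446.0, 224.0, 0.581, -0.3, 0.105]
side bar 601 [ 0.4787 -0.0012  0.1588] [0.4864 0.0794 0.1686] [0.4963 0.1652 0.1756] slope [0.006  0.4862]
yel [ 0.2702 -0.271   0.0028] [ 0.5811 -0.2188  0.1475] [ 0.6377 -0.1694  1.019 ] [-0.3026  0.5128]
red [ 0.522  -0.3456  0.1273] [-0.0116  0.5183]
[435.0, 310.0, 0.585, -0.272, 0.106]
[435.0, 312.0, 0.582, -0.274, 0.101]
[435.0, 314.0, 0.579, -0.276, 0.1]
[435.0, 316.0, 0.577, -0.279, 0.095]
[436.0, 312.0, 0.583, -0.276, 0.103]
[436.0, 314.0, 0.579, -0.278, 0.104]
[436.0, 316.0, 0.576, -0.28, 0.101]
[437.0, 312.0, 0.584, -0.277, 0.104]
[437.0, 314.0, 0.579, -0.279, 0.106]
[437.0, 316.0, 0.577, -0.282, 0.102]
[438.0, 312.0, 0.585, -0.279, 0.104]
[438.0, 314.0, 0.581, -0.281, 0.103]
[438.0, 316.0, 0.577, -0.283, 0.104]
[438.0,
[... 616 characters left out ...]
7]
[444.0, 318.0, 0.58, -0.295, 0.105]
[444.0, 320.0, 0.577, -0.298, 0.103]
[445.0, 316.0, 0.586, -0.295, 0.103]
[445.0, 318.0, 0.581, -0.297, 0.106]
[445.0, 320.0, 0.578, -0.299, 0.104]
[446.0, 318.0, 0.583, -0.299, 0.105]
[446.0, 320.0, 0.579, -0.301, 0.104]
[447.0, 319.0, 0.582, -0.301, 0.106]
[448.0, 319.0, 0.583, -0.303, 0.106]
[449.0, 320.0, 0.582, -0.306, 0.107]
[450.0, 321.0, 0.582, -0.309, 0.104]
[451.0, 322.0, 0.581, -0.311, 0.105]
[452.0, 323.0, 0.581, -0.314, 0.104]
[453.0, 324.0, 0.581, -0.317, 0.103]
yaw top [-0.0024  0.837 ] 45
gouge [ 0.3462 -0.0414  0.0294]
gouge0 [0.3622 0.1604 0.0252]
chuck [ 0.3172 -0.3909  0.0506]
vase [ 0.5724 -0.4226  0.0998]
jar [0.4243 0.4233 0.0756]
```

```bash
cat > g.py <<'E'
import sys,numpy as np
from rig import bot
from scipy.spatial.transform import Rotation as Ro
# usage: g.py x y z tilt d ; point d m ahead of TCP to reach xyz; tool y along +x, tilted forward
x,y,z,tilt,d=map(float,sys.argv[1:6])
o=bot.get_obs();R0=Ro.from_quat(o["tool_rot"])
R=Ro.from_matrix(np.array([[0,1,0],[1,0,0],[0,0,-1.]]))*Ro.from_rotvec([-tilt,0,0])
p=np.array([x,y,z])-R.apply([0,0,d])
np.set_printoptions(precision=3,suppress=True)
print("clock",o["clock"],"tcp goal",p,"shift cm",R0.inv().apply(p-o["position"])*100,"turn",(R0.inv()*R).as_rotvec(),"F",o["contact_force"])
E
python3 g.py 0.45 -0.25 0.34 0 0
```

```text
clock 0.1 tcp goal [ 0.45 -0.25  0.34] shift cm [ 35.275 -22.471  -3.652] turn [-0.001 -0.001 -1.262] F [ 0.848 -0.049 -0.615]
```

```bash
python3 -m inch '[[2,-1,-1,0,0,-0.08,0],[5,-3,-2,0,0,-0.19,0],[8.5,-5.4,-3,0,0,-0.3,0],[12,-7.6,-4,0,0,-0.42,0],[15.5,-9.9,-4,0,0,-0.54,0],[19,-12.1,-4,0,0,-0.66,0],[22.5,-14.3,-4,0,0,-0.78,0],[26,-16.5,-4,0,0,-0.9,0]]' 60; python3 g.py 0.42 0.08 0.36 0 0;python3 g.py 0.42 0.08 0.36 0.4 0
```

```text
clock: 0.77
position: [0.3793, -0.3351, 0.3438]
tool_rot: [0.821, 0.571, -0.0, -0.0]
contact_force: [1.2, 0.2, 0.2]
finger_gap: -0.0
clock 0.7667 tcp goal [0.42 0.08 0.36] shift cm [ 40.319 -10.677  -1.616] turn [-0.    -0.    -0.356] F [1.176 0.22  0.23 ]
clock 0.7667 tcp goal [0.42 0.08 0.36] shift cm [ 40.319 -10.677  -1.616] turn [-0.396  0.071 -0.352] F [1.176 0.22  0.23 ]
```

```bash
python3 -m inch '[[3.5,-0.9,-0.5,0,0,-0.08,0],[7.5,-2,-1,0,0,-0.16,0],[11.5,-3,-1.6,0,0,-0.24,0],[15.5,-4,-1.6,0,0,-0.32,0],[19.5,-5.1,-1.6,0,0,-0.356,0],[23.5,-6.2,-1.6,0,0,-0.356,0],[27.5,-7.2,-1.6,0,0,-0.356,0],[31,-8.2,-1.6,0,0,-0.356,0]]' 60; python3 g.py 0.479 0.081 0.2 0.4 0.073
```

```text
clock: 1.43
position: [0.4113, -0.0157, 0.3598]
tool_rot: [0.709, 0.705, 0.0, -0.0]
contact_force: [0.9, -0.1, 0.7]
finger_gap: 0.0
clock 1.4333 tcp goal [0.451 0.081 0.267] shift cm [9.686 3.873 9.261] turn [-0.4    0.001 -0.006] F [ 0.914 -0.137  0.67 ]
```

```bash
python3 -m inch '[[2,0.5,0,-0.08,0,0,0],[5,1.2,1,-0.18,0,0,0],[7.5,2.5,3,-0.28,0,0,0],[9.5,3.6,5,-0.37,0,0,0],[9.7,4.2,7,-0.4,0,0,0],[9.7,5.2,8.5,-0.4,0,0,0],[9.7,5.6,9.2,-0.4,0,0,0],[9.7,5.6,9.2,-0.4,0,0,0]]' 60; python3 g.py 0.496 0.081 0.18 0.4 0.073
python3 - <<'E'
from rig import bot;import cv2
for n in("side",):c=bot.get_image(n);cv2.imwrite("pics/s1.png",c["img"])
E
```

```text
clock: 2.1
position: [0.4676, 0.0786, 0.266]
tool_rot: [0.695, 0.691, 0.139, 0.14]
contact_force: [-0.5, -1.5, 0.8]
finger_gap: 0.0002
clock 2.1 tcp goal [0.468 0.081 0.247] shift cm [ 0.244 -0.73   1.732] turn [-0.003  0.003 -0.005] F [-0.54  -1.463  0.827]
```

View pics/s1.png

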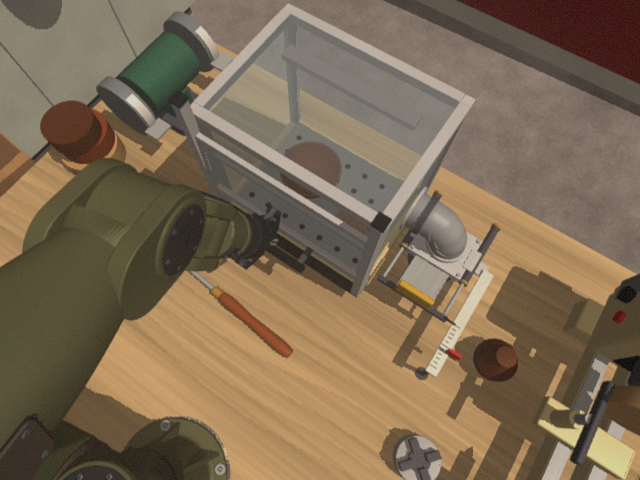

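The gripper at about (265,235) is above the bar and clear of the sash, so I'll press straight down slowly.

```bash
python3 -m inch '[[0,-0.2,0.46,0,0,0,0],[0,-0.39,0.92,0,0,0,0],[0,-0.58,1.38,0,0,0,0],[0,-0.78,1.84,0,0,0,0],[0,-0.97,2.3,0,0,0,0],[0,-1.17,2.76,0,0,0,0],[0,-1.36,3.22,0,0,0,0],[0,-1.56,3.68,0,0,0,0]]' 60
python3 g.py 0.496 0.081 0.0976 0.4 0.073
```

```text
clock: 2.82
position: [0.4684, 0.0786, 0.2278]
tool_rot: [0.695, 0.691, 0.14, 0.141]
contact_force: [-2.6, -1.6, 4.8]
finger_gap: -0.0
clock 2.8167 tcp goal [0.468 0.081 0.165] shift cm [ 0.237 -2.526  5.763] turn [ 0.     0.003 -0.006] F [-2.622 -1.614  4.759]
```

Contact at about 5 N, as expected, so I'll carry on.

```bash
python3 -m inch '[[0,-0.2,0.46,0,0,0,0],[0,-0.39,0.92,0,0,0,0],[0,-0.66,1.56,0,0,0,0],[0,-0.93,2.2,0,0,0,0],[0,-1.2,2.85,0,0,0,0],[0,-1.48,3.5,0,0,0,0],[0,-1.75,4.14,0,0,0,0],[0,-2.0,4.7,0,0,0,0]]' 60
python3 -m inch '[[0,-0.1,0.23,0,0,0,0],[0,-0.2,0.46,0,0,0,0],[0,-0.27,0.65,0,0,0,0],[0,-0.35,0.83,0,0,0,0]]'
python3 g.py 0.496 0.081 0.0976 0.4 0.073
```

```text
clock: 3.48
position: [0.4684, 0.0787, 0.1763]
tool_rot: [0.695, 0.691, 0.14, 0.141]
contact_force: [-1.7, -0.9, 4.8]
finger_gap: -0.0
clock: 3.82
position: [0.4684, 0.0787, 0.1678]
tool_rot: [0.695, 0.691, 0.14, 0.141]
contact_force: [-0.7, -1.8, 4.0]
finger_gap: 0.0
clock 3.8167 tcp goal [0.468 0.081 0.165] shift cm [ 0.227 -0.19   0.244] turn [ 0.     0.002 -0.006] F [-0.71  -1.791  3.95 ]
```

```bash
python3 -m inch '[[0,-0.08,0.18,0,0,0,0],[0,-0.16,0.37,0,0,0,0],[0,-0.2,0.46,0,0,0,0],[0,-0.23,0.55,0,0,0,0],[0,-0.23,0.55,0,0,0,0],[0,-0.23,0.55,0,0,0,0]]' 60

```

```text
clock: 4.32
position: [0.4682, 0.0787, 0.1618]
tool_rot: [0.695, 0.691, 0.14, 0.141]
contact_force: [0.9, -0.4, 0.9]
finger_gap: -0.0
```

```bash
python3 -m inch '[[0,-0.06,0.14,0,0,0,0],[0,-0.12,0.28,0,0,0,0],[0,-0.12,0.28,0,0,0,0]]' 60
python3 - <<'E'
from rig import bot;import cv2,pickle;from h import *
c=bot.get_image("side");cv2.imwrite("pics/s2.png",cv2.resize(c["img"][180:320,170:330],(686,600)))
p=cloud(c,mask(c,(0,0,0),(180,255,55),(235,205,330,300)))
p=p[(p[:,1]<.04)&(p[:,0]<.51)&(p[:,1]>0)];print(len(p),np.percentile(p,[5,50,95],axis=0).round(4))
E
```

```text
clock: 4.57
position: [0.4685, 0.0787, 0.1604]
tool_rot: [0.695, 0.691, 0.141, 0.142]
contact_force: [-15.4, -2.2, 27.9]
finger_gap: -0.0001
116 [[0.4797 0.002  0.09  ]
 [0.4863 0.021  0.0931]
 [0.493  0.0389 0.0965]]
```

View pics/s2.png

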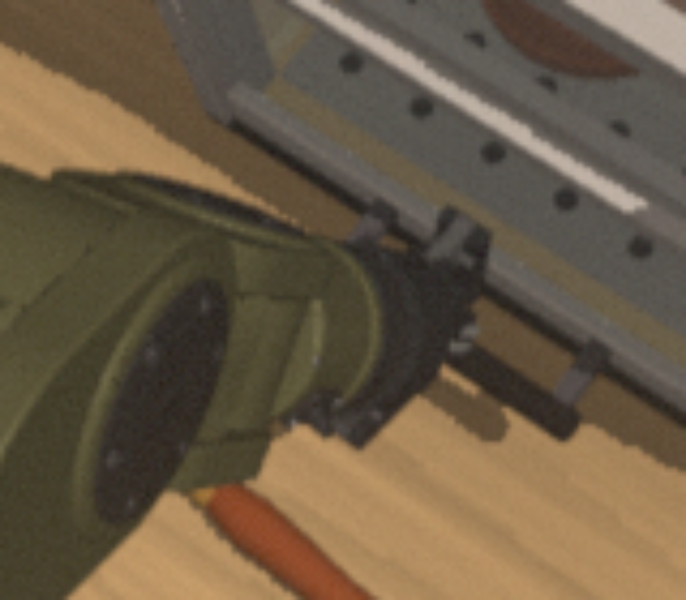

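Bar top measured at 0.093 m (shut is 0.092), with a 28 N reaction on the sill, so the sash is shut. The arms near (370,225) and (590,365) in the crop are level with the sill. Next I'll retreat and head for the slide.

```bash
python3 -m inch '[[0,0.39,-0.92,0,0,0,0],[0,1.0,-2.6,0,0,0,0],[0,1.5,-5,0,0,0,0],[-1,2,-8,0,0,0,0],[-3,1.6,-11.5,0.1,0,0,0],[-6,1.2,-14.5,0.2,0,0,0],[-10,0.6,-16,0.3,0,0,0],[-14,0,-17,0.4,0,0,0]]' 60
sed -i 's/Ro.from_rotvec(\[-tilt,0,0\])/Ro.from_rotvec([0,tilt,0])/;s/tilted forward/tilted sideways (wrist to -y)/' g.py
python3 g.py 0.46 -0.228 0.26 0.35 0.054;python3 g.py 0.581 -0.225 0.23 0.35 0.054
```

```text
clock: 5.28
position: [0.4024, -0.0544, 0.3171]
tool_rot: [0.708, 0.706, 0.0, -0.001]
contact_force: [2.1, -0.3, -0.2]
finger_gap: -0.0
clock 5.2833 tcp goal [ 0.46  -0.247  0.311] shift cm [-19.196   5.827   0.593] turn [-0.     0.348 -0.004] F [ 2.094 -0.312 -0.189]
clock 5.2833 tcp goal [ 0.581 -0.244  0.281] shift cm [-18.858  17.928   3.585] turn [-0.     0.348 -0.004] F [ 2.094 -0.312 -0.189]
```

```bash
python3 -m inch '[[-3,0.5,0,0,0.05,0,8],[-7,1.5,0,0,0.13,0,8],[-11,2.6,0,0,0.2,0,8],[-15,3.8,0.2,0,0.28,0,8],[-18,5,0.5,0,0.348,0,8],[-19,6.5,0.5,0,0.348,0,8],[-19,9.5,0.5,0,0.348,0,8],[-19,11,0.5,0,0.348,0,8]]' 60
python3 g.py 0.581 -0.225 0.21 0.35 0.054
python3 - <<'E'
from rig import bot;import cv2
for n in("side","top"):c=bot.get_image(n);cv2.imwrite(f"pics/{n}3.png",c["img"])
E
```

```text
clock: 5.95
position: [0.5132, -0.246, 0.3071]
tool_rot: [0.699, 0.693, 0.123, -0.123]
contact_force: [-0.5, 0.2, -0.4]
finger_gap: 0.0803
clock 5.95 tcp goal [ 0.581 -0.244  0.261] shift cm [-1.298  6.784  4.459] turn [ 0.002 -0.    -0.009] F [-0.474  0.244 -0.402]
```

View pics/side3.png

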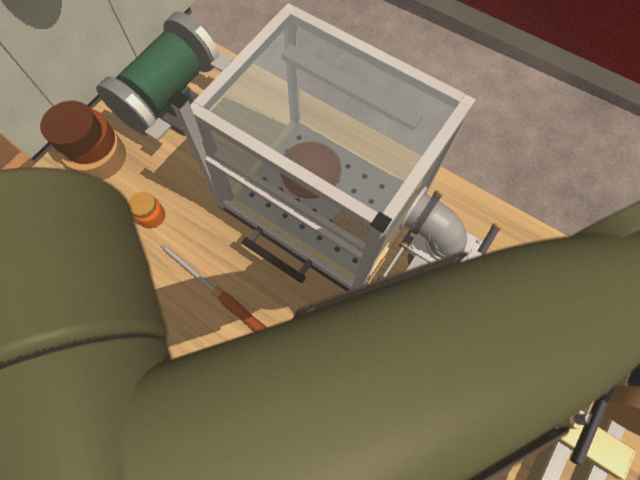

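The sash bar is at the sill line in side view (245–305, 238–278), and the arm hides the slide. I'll check the top and wrist views.

```bash
python3 - <<'E'
from rig import bot;import cv2,numpy as np,pickle
c=bot.get_image("wrist");pickle.dump(c,open("w.pkl","wb"));a=cv2.imread("pics/top3.png")
cv2.imwrite("pics/tw3.png",np.hstack([cv2.resize(a[60:420,160:560],(400,360)),cv2.resize(c["img"],(400,300))if 0 else cv2.copyMakeBorder(cv2.resize(c["img"],(400,300)),0,60,0,0,cv2.BORDER_CONSTANT)]))
E
```

```text
(no output)
```

View pics/tw3.png

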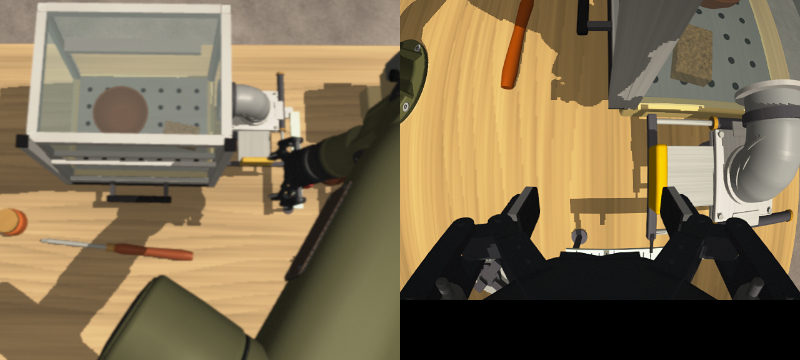

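The top view shows the forearm well clear of the hood. In the wrist view the yellow grip at about (660,180) is open and accessible. I'll move over it and descend.

```bash
python3 -m inch '[[0,2,0,0,0,0,8],[0,4.5,0,0,0,0,8],[0.2,6.4,0.5,0,0,0,8],[-0.4,6.78,2,0,0,0,8],[-1.3,6.78,4.46,0,0,0,8],[-1.3,6.78,4.46,0,0,0,8]]' 60
python3 g.py 0.581 -0.225 0.137 0.35 0.054
python3 - <<'E'
from rig import bot;import cv2
c=bot.get_image("wrist");cv2.imwrite("pics/w4.png",c["img"])
E
```

```text
clock: 6.6
position: [0.5771, -0.2406, 0.2581]
tool_rot: [0.698, 0.694, 0.121, -0.126]
contact_force: [-0.6, 0.1, -1.2]
finger_gap: 0.0802
clock 6.6 tcp goal [ 0.581 -0.244  0.188] shift cm [-2.689  0.442  6.509] turn [-0.005 -0.001 -0.007] F [-0.603  0.082 -1.174]
```

View pics/w4.png

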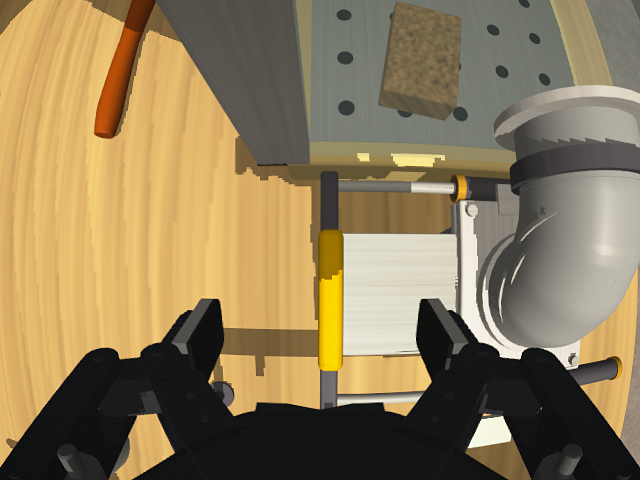

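The fingers at u≈205 and 435 straddle the yellow grip at u≈331. I'll descend and close.

```bash
python3 -m inch '[[-0.4,0.4,1,0,0,0,8],[-1,0.44,2.6,0,0,0,8],[-1.6,0.44,4,0,0,0,8],[-2.1,0.44,5,0,0,0,8],[-2.5,0.44,6,0,0,0,8],[-2.69,0.44,6.5,0,0,0,8],[-2.69,0.44,6.5,0,0,0,5],[-2.69,0.44,6.5,0,0,0,3]]' 60
python3 g.py 0.581 -0.225 0.137 0.35 0.054
```

```text
clock: 7.32
position: [0.584, -0.2452, 0.1927]
tool_rot: [0.699, 0.694, 0.123, -0.122]
contact_force: [0.4, -0.5, 0.2]
finger_gap: 0.0578
clock 7.3167 tcp goal [ 0.581 -0.244  0.188] shift cm [-0.014 -0.3    0.527] turn [ 0.002  0.002 -0.006] F [ 0.434 -0.545  0.173]
```

```bash
python3 -m inch '[[0,0,0,0,0,0,1],[0,0,0,0,0,0,0.6],[0,0,0,0,0,0,0.6],[0,0,0,0,0,0,0.6],[0,0,0,0,0,0,0.6],[0,0,0,0,0,0,0.6]]' 70
```

```text
clock: 7.82
position: [0.5825, -0.2454, 0.1933]
tool_rot: [0.699, 0.694, 0.122, -0.123]
contact_force: [-7.0, -1.4, 6.5]
finger_gap: 0.013
```

```bash
python3 -m inch '[[0,-0.4,0,0,0,0,0.6],[0,-1.1,0,0,0,0,0.6],[0,-2,0,0,0,0,0.6],[0,-2.9,0,0,0,0,0.6],[0,-3.8,0,0,0,0,0.6],[0,-4.7,0,0,0,0,0.6],[0,-5.4,0,0,0,0,0.6],[0,-5.7,0,0,0,0,0.6]]' 70
python3 -m inch '[[0,0,0,0,0,0,0.6],[0,0,0,0,0,0,0.6]]'
python3 - <<'E'
from rig import bot;import cv2,pickle,numpy as np
d={n:bot.get_image(n) for n in("side","top","wrist")};pickle.dump(d,open("im5.pkl","wb"))
a=d["top"]["img"][190:270,400:500];b=d["wrist"]["img"][150:450]
cv2.imwrite("pics/t5.png",np.vstack([cv2.resize(a,(375,300)),cv2.resize(b,(375,176))]) if 0 else np.hstack([cv2.resize(a,(375,300)),cv2.resize(b,(425,300))]))
E
```

```text
clock: 8.48
position: [0.5291, -0.245, 0.1934]
tool_rot: [0.698, 0.695, 0.125, -0.12]
contact_force: [10.3, 2.2, -3.4]
finger_gap: 0.0126
clock: 8.65
position: [0.5293, -0.245, 0.1934]
tool_rot: [0.698, 0.695, 0.125, -0.12]
contact_force: [8.2, 1.8, -1.7]
finger_gap: 0.0132
```

View pics/t5.png

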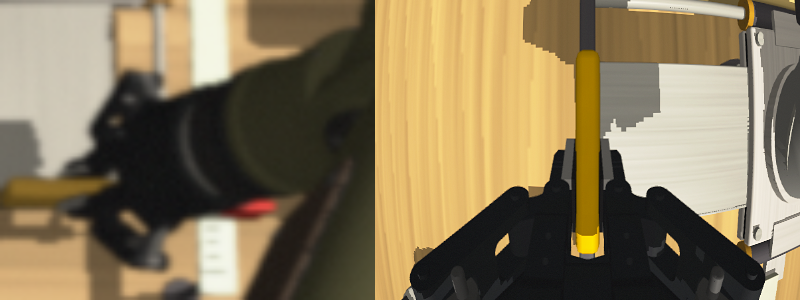

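The grip is held between the pads and part of the red flag is visible, but the pointer is hidden. I'll measure the yellow top's x and the flag from depth.

```bash
python3 - <<'E'
import pickle;from h import *
d0=pickle.load(open("im0.pkl","rb"));d=pickle.load(open("im5.pkl","rb"))
for tag,D,b in(("0",d0,(395,205,440,235)),("5",d,(395,205,440,262))):
    T=D["top"]
    for nm,p in(("yel",cloud(T,mask(T,(18,150,70),(32,255,255),b))),("red",cloud(T,mask(T,(0,170,80),(6,255,255),(450,235,480,260))))):
        if nm=="yel":p=p[(p[:,2]>.135)&(p[:,2]<.16)&(p[:,1]>-.21)]
        print(tag,nm,len(p),p.mean(0).round(4),np.percentile(p,[5,50,95],axis=0)[:,0].round(4))
S=d["side"];p=cloud(S,mask(S,(18,150,70),(32,255,255),(340,240,445,315)));print(len(p),p[:1])
E
```

```text
0 yel 63 [ 0.5804 -0.1949  0.1457] [0.5758 0.5802 0.5856]
0 red 37 [ 0.5166 -0.3355  0.151 ] [0.5201 0.5216 0.5247]
5 yel 63 [ 0.5289 -0.1933  0.1456] [0.5243 0.5288 0.5344]
5 red 32 [ 0.5196 -0.3432  0.1343] [0.4943 0.5207 0.5242]
0 []
```

```bash
python3 -m inch '[[0,-0.3,0,0,0,0,0.6],[0,-0.6,0,0,0,0,0.6],[0,-0.8,0,0,0,0,0.6],[0,-0.8,0,0,0,0,0.6],[0,-0.8,0,0,0,0,0.6],[0,-0.8,0,0,0,0,0.6],[0,-0.8,0,0,0,0,0.6],[0,-0.8,0,0,0,0,0.6]]' 70
python3 - <<'E'
from rig import bot;from h import *
T=bot.get_image("top");S=bot.get_image("side")
p=cloud(T,mask(T,(18,150,70),(32,255,255),(395,205,440,265)));p=p[(p[:,2]>.135)&(p[:,2]<.16)&(p[:,1]>-.21)]
print("yel",len(p),p.mean(0).round(4),np.percentile(p,[5,50,95],axis=0)[:,0].round(4))
b=cloud(S,mask(S,(0,0,0),(180,255,55),(235,205,320,290)));b=b[(b[:,0]<.505)&(b[:,0]>.47)&(b[:,1]>0)&(b[:,1]<.165)];print("bar",len(b),np.percentile(b,[5,50,95],axis=0).round(4).tolist())
W=bot.get_image("wrist")["img"];cv2.imwrite("pics/w6.png",np.hstack([W[200:480],cv2.resize(T["img"][200:270,430:470],(160,280))]))
E
```

```text
clock: 9.47
position: [0.5218, -0.2449, 0.1934]
tool_rot: [0.698, 0.695, 0.125, -0.12]
contact_force: [11.0, 1.2, -1.1]
finger_gap: 0.0128
yel 71 [ 0.521  -0.1938  0.1453] [0.5161 0.5213 0.5267]
bar 335 [[0.4804, 0.0052, 0.0894], [0.4859, 0.0543, 0.0928], [0.4934, 0.1457, 0.0958]]
```

View pics/w6.png

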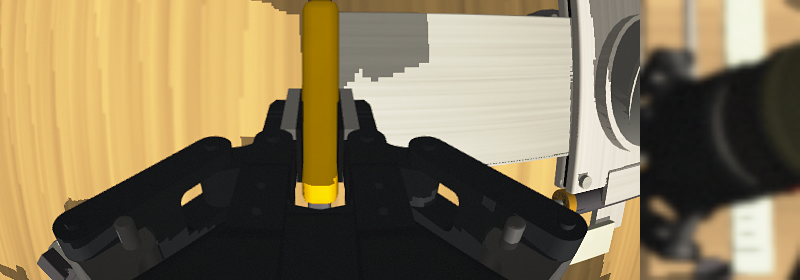

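The grip is firmly held. Travel is 59.3 mm against 59.5 needed, the pull force matches the spring, and the sash is shut. Handing in.

```bash
python3 -c "
from rig import bot
bot.sign_off();o=bot.get_obs();print(o['clock'],o['position'],o['contact_force'],o['finger_gap'])"
```

```text
the job is handed in; nothing more can be done
the job is handed in; nothing more can be done
```

I lowered the sash slowly, pressing its bar from above until it met the sill. I then gripped the yellow handle and pulled the slide to the red marker. The job was handed in at about 9.6 s of the 43 s allowed, with the handle still held.

- **Sash:** the bar top measured about 0.093 m above the bench, against 0.092 m when shut, and the sill pushed back with 28 N. It measured 0.093 m again just before hand-in.
- **Slide:** it moved 59.3 mm out of the estimated 59.5 mm, which puts the pointer level with the marker to within about 2 mm. The arm hid the pointer and marker at the end, so this comes from how far the handle moved, not from seeing them line up.
- **Hold:** the wrist force was about 11 N, as expected from the spring, with the fingers closed to 12.8 mm on the handle.
- **Other items:** no unexpected contact showed in the force readings. I did not measure the positions of the bench and hood items again at the end.

The state could not be read after hand-in, so the final second is unchecked.

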